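# Lock the ring mandrel away with the slide bolt

## Task

Lock the ring mandrel away for the night: lay it flat in the open wooden strongbox and close the lid. Then pick up the loose steel bolt, lay it in the two open brass saddles on the lid with its point towards the barrel, let go of it, take it again by its red ball knob and slide it through the barrel into the keeper until it is fully home. Leave the small brass tin, the steel cube and the two small bottles where they stand.

Things in the scene. Friction and masses are not known exactly. Their poses are not given: they have to be found in the camera images.
- strongbox: wooden strongbox with brass corners, 116 mm deep (its x) by 260 long (its y) by 52 high, fixed to the bench; origin at the centre of its underside, x from its front towards the hinge side (away from the robot), y along its length away from the keeper end, z up. Open on top, walls and floor 6 mm thick: inside 104 x 248 mm, 46 deep. The shut lid's wooden top is at z = 62 mm
- saddles (a point): on the lid, half-way between the two open brass saddles, at the height of their floors; lid shut: x -18, y 15, z 70 mm of the strongbox. Saddles centred 50 mm either way along y, each 20 long, channel 22 wide, flared tops to 20 mm above the floor. Between them 80 mm of bare lid, 8 mm lower. A bolt with its middle 5 mm behind this point (at y 20) lies well in both. Axes as lid_edge
- barrel (a point): on the lid, middle of the mouth of the brass barrel, a closed loop on the same line as the saddles; lid shut: x -18, y -85, z 79.5 mm of the strongbox. Tunnel 23 mm wide, 19 high, 25 long, its flared entry begins 12 mm before the mouth, outside top 13.5 mm above this point. Closed on top: lay the bolt down with its point short of the entry. Axes as lid_edge
- keeper (a point): inner face of the closed far end of the brass keeper, at x = -18, y = -160, z = 78 mm in the strongbox's frame; the keeper is a brass loop 24 mm wide and 22 mm high inside, flared at its entry (y = -121 mm), fixed to the box's end wall. The bolt is fully home when its point meets this end. Axes as the strongbox
- lid (a joint): angle of the lid, rad: 0 shut, about 1.6 to 1.8 at the start (just past upright), at most 1.9. A stiff hinge: the lid stays where it is left; 2 to 4 N at its free edge move it
- lid_hinge (a point): point on the lid's hinge axis, half-way along it, at x = 58, y = 0, z = 53 mm in the strongbox's frame; the axis runs along the strongbox's y. Axes turn with the lid (equal to the strongbox's when shut)
- lid_edge (a point): middle of the lid's free (front) edge on its outer face, 122 mm from the hinge axis; lid 9 mm thick, 264 mm long. Axes turn with the lid: z is the normal of the outer face, which looks up when the lid is shut and away from the box's opening, backwards, when it stands open
- bolt: the loose steel bolt, see bolt_mid; its origin is the centre of the bar's underside, 8 mm below bolt_mid, same axes
- bolt_mid (a point): centre of the loose steel bolt's bar (half-way up): bar 18 mm wide (x), 170 mm long (y), 16 mm high (z), 0.36 kg, lying flat on the bench with its knob up; its +y points to its tapered point, which lies to the robot's right. Its balance point is about 9 mm from here towards the knob; pick it up near here, across its width
- bolt_knob (a point): centre of the bolt's red ball knob, 24 mm in diameter, 70 mm behind bolt_mid (-y, towards the tail) and 42 mm above it, on a 10 mm thick neck; with the bolt in the saddles it is 120 mm above the bench
- bolt_tip (a point): the bolt's point, 85 mm ahead (+y) of bolt_mid
- mandrel_mid (a point): centre (half-way up, 12 mm above the bench) of the ring mandrel: a tapered steel stick with a wooden grip, 198 mm long along y, 24 mm thick at the grip (y from -99 to -39 mm), the steel about 20 mm thick at the middle and thinner towards +y; 0.29 kg; lying on the bench
- amber_tin: small round brass tin of amber wax, 51 mm across, 19 mm high, origin under its centre; to be left alone
- doming_block: steel doming cube, 34 mm, origin under its centre; to be left alone
- ink_bottle: small green bottle, 35 mm across, 40 mm high, origin under its centre; to be left alone
- dropper_bottle: small white dropper bottle, 27 mm across, 80 mm high, origin under its centre; to be left alone
- ring_mandrel: the ring mandrel, see mandrel_mid; its origin is 12 mm below that point, same axes

How it is judged:
On the way, in this order (a step that is already met when the one before it is completed fails the run):
1. the ring mandrel lies in the box, let go, the lid still open (x of mandrel_mid in the frame of strongbox between -0.047 and 0.047 m and y of mandrel_mid in the frame of strongbox between -0.045 and 0.045 m and z of mandrel_mid in the frame of strongbox between 0 and 0.035 m and contact force between the fingers and ring_mandrel below 0.2 N and value of joint lid above 0.5 rad), for 0.1 s.
2. the lid is shut over the mandrel (x of mandrel_mid in the frame of strongbox between -0.047 and 0.047 m and y of mandrel_mid in the frame of strongbox between -0.045 and 0.045 m and z of mandrel_mid in the frame of strongbox between 0 and 0.035 m and value of joint lid below 0.04 rad), for 0.1 s.
3. the bolt lies in both saddles behind the barrel, let go (value of joint lid below 0.04 rad and x of bolt_mid in the frame of strongbox between -0.026 and -0.01 m and z of bolt_mid in the frame of strongbox between 0.068 and 0.088 m and angle between bolt_mid's own z axis and vertical below 0.12 rad and angle between the y axis of bolt_mid and the y axis of strongbox, either way round below 0.1 rad and y of bolt_tip in the frame of strongbox between -0.09 and -0.04 m and contact force between the fingers and bolt below 0.2 N), for 0.1 s.
4. the bolt is taken by its ball knob, not yet home (x of bolt_mid in the frame of strongbox between -0.026 and -0.01 m and z of bolt_mid in the frame of strongbox between 0.068 and 0.088 m and angle between bolt_mid's own z axis and vertical below 0.12 rad and angle between the y axis of bolt_mid and the y axis of strongbox, either way round below 0.1 rad and distance between the grasp point and bolt_knob below 0.03 m and contact force between the fingers and bolt above 0.5 N and y of bolt_tip in the frame of strongbox above -0.145 m), for 0.03 s.
5. the bolt is slid home in the keeper (value of joint lid below 0.04 rad and x of bolt_mid in the frame of strongbox between -0.026 and -0.01 m and z of bolt_mid in the frame of strongbox between 0.068 and 0.088 m and angle between bolt_mid's own z axis and vertical below 0.12 rad and angle between the y axis of bolt_mid and the y axis of strongbox, either way round below 0.1 rad and y of bolt_tip in the frame of strongbox between -0.166 and -0.15 m), for 0.1 s.
At the end, for the whole second after the job is handed in: The mandrel is inside the box, the lid is shut (within 0.04 rad), the bolt lies level on its line, knob up, with its point through barrel and keeper to within 10 mm of the keeper's closed end, released and at rest (all of step 5 and x of mandrel_mid in the frame of strongbox between -0.047 and 0.047 m and y of mandrel_mid in the frame of strongbox between -0.045 and 0.045 m and z of mandrel_mid in the frame of strongbox between 0 and 0.035 m and contact force between the fingers and bolt below 0.2 N and linear speed of bolt below 0.02 m/s); the robot touches nothing.
It fails at once if the small round brass tin of amber wax is moved more than 30 mm or tipped (distance of amber_tin from where it was at the start of the episode above 0.03 m or angle between amber_tin's own z axis and vertical above 0.5 rad).
It fails at once if the steel doming cube is moved more than 30 mm or tipped (distance of doming_block from where it was at the start of the episode above 0.03 m or angle between doming_block's own z axis and vertical above 0.5 rad).
It fails at once if the small green bottle is moved more than 30 mm or tipped (distance of ink_bottle from where it was at the start of the episode above 0.03 m or angle between ink_bottle's own z axis and vertical above 0.5 rad).
It fails at once if the white dropper bottle is moved more than 30 mm or tipped (distance of dropper_bottle from where it was at the start of the episode above 0.03 m or angle between dropper_bottle's own z axis and vertical above 0.5 rad).
It also fails if it takes over 72 s, if anything falls off the work surface, if the arm or the gripper's body presses on something with over 40 N, if the wrist force passes 120 N, or if a joint passes its speed limit or range.

## Robot

A 6-joint arm with a two-finger parallel gripper is mounted at the origin on a cart in front of the work surface, level with it; the furniture and walls round the work are solid. World frame = base frame: x ahead of the robot, y to its left, z up, the work surface at z = 0. Lengths are in m, angles in rad, forces in N, time in s.
With the tool pointing down it reaches from about 0.3 to 0.875 m from the base axis. Payload 6.4 kg.
Tool frame: the origin (TCP) lies where the fingers leave the gripper's body, on its centre line; the fingertips stand 73 mm ahead of it and the grasp point (between the pads) lies 54 mm ahead of it; z points along the fingers, y is the line along which they close (so a half turn about z gives the same grasp; the last joint's range is limited). The gripper opens to 85 mm and grips with 20 to 120 N. Pads are 22 mm wide; open, the fingers measure 114 mm over their backs; the gripper's body (76 mm by 85 mm) begins 54 mm behind the grasp point. The pads swing forward as they close: fully open they stand 13 mm farther back than shut.
Start: joints at [-1.496, 0.181, 1.607, -0, 1.354, -0.206], TCP at [0.159, -0.552, 0.304] pointing down, gripper open.
Joint ranges: [-2.99, 2.99], [-0.89, 2.07], [0.3, 2.58], [-1.14, 4.28], [0, 2.63], [-3.12, 3.12]. Speed limits (rad/s): [2.57, 2.57, 3.01, 3.14, 3.14, 3.14].

## Interface

Orientations are given as a unit quaternion [w, x, y, z].
In Python, from bench import ctrl gives the robot as it stands.
- The arm moves only by the tool carry_out, never from a script. Its argument "steps" is one flat list of numbers, 7 for each row, row after row: the shift along the tool's x, y, z in m, then the turn, a rotation vector about the tool's x, y, z in rad, then the opening, from 0 (shut) to 1 (fully open). In form: [dx, dy, dz, wx, wy, wz, claw, dx, dy, dz, wx, wy, wz, claw, ...]. A call has 1 to 20 rows; each row is the pose to reach, as a shift and turn from the pose commanded when the call began, along the tool's axes at that moment; what a row does not reach only later rows make up. A row lasts 1/10 s, in which the tool goes at most 50 mm and 8.59 degrees, less where a joint would pass 70% of its speed; a pose out of reach is approached as far as the arm can. A call with a gripper value outside its range is refused whole. The fingers move at their own pace and stop on an object; the grip force is fixed at half the most. Time passes only in rows, so rows that repeat a pose let the fingers close. It gives the time, the measured TCP pose, the force, the opening and the grip force at its end, in the units of the state.
- ctrl.get_obs(): the state, without advancing time (a new reading comes with each control period).
- ctrl.camera(name): name is "side" or "top" or "wrist"; returns the picture (384x512x3 uint8, red, green, blue); there is no depth.
- ctrl.camera_params(name): a dict with "vertical_fov" (degrees; the focal length in pixels is half the picture's height over the tangent of half this angle, whatever the lens; pixels are square), "cx", "cy" (the principal point, pixels), "cam_to_world" (4x4, takes a point from camera to world coordinates); the wrist camera has in their place "hand_eye" (4x4, takes a point from camera to tool coordinates, whose origin is the TCP and whose axes are the flange's). Camera axes: x right, y down, z forward; pixel columns grow to the right and rows downward; lengths in m; the calibration is good to about 2 mm. A picture is of the moment at which its call begins: read the wrist's pose just before it. camera_params takes no time and is no camera call.
- ctrl.hand_in(): hands the job in; it is judged then, once.
The state is a dict: "time_s": time; "q": joint angles; "dq": joint speeds; "joint_efforts": joint torques, N m; "eef_pos": TCP position; "eef_rot": TCP orientation; "wrist_force": force on the tool from outside, world axes, zero at the start; "torque": the same for the moment, N m; "opening": opening from 0.0 (shut) to 1.0 (fully open); "grasp_force": force on a finger pad.
Only numpy, scipy, OpenCV 4.12 (cv2) and the standard library are available. Lean on these libraries where they do the work, as an engineer would, in place of code of your own. Each camera call takes 0.05 s, during which the arm holds its last target. There are 200 camera calls.

## Working session

There is one attempt and no reset: what is moved stays moved. The work goes in short steps, Python scripts to look and compute and a tool call to move; the robot and the scene stay as the last step left them, time stands still between calls to the robot, and variables do not carry over. Pictures are saved under pics/ and viewed, at most 11 in all, crops included, and the job is handed in when it is done.

Besides the shell and the picture viewer there is one more tool, called after "Call:" in YAML: its name, and indented under it one key for each argument. carry_out: Moves the arm, as the interface text tells. Its arguments: {"type":"object","properties":{"steps":{"type":"array"}},"required":["steps"]}

```bash
mkdir -p pics; ls; python3 - <<'E'
from bench import ctrl
import cv2
o=ctrl.get_obs();print({k:o[k] for k in('time_s','eef_pos','eef_rot','opening','wrist_force')})
for n in('side','top','wrist'):
    im=ctrl.camera(n);cv2.imwrite(f'pics/{n}0.png',im[:,:,::-1]);print(n,ctrl.camera_params(n))
E
```

```text
pics
{'time_s': 0.0, 'eef_pos': array([ 0.15931606, -0.55206134,  0.30301619]), 'eef_rot': array([-8.33285350e-04,  9.90163065e-01,  1.39915719e-01,  4.87139366e-05]), 'opening': 1.0018129974592276, 'wrist_force': array([-0.09140667, -0.20818571,  0.86938867])}
side {'vertical_fov': 43.77715922616299, 'cx': 259.85085264187023, 'cy': 193.26174499444835, 'cam_to_world': array([[ 0.45280432,  0.70499549, -0.5458476 ,  1.10216656],
       [ 0.8915429 , -0.36551116,  0.26749363, -0.24816427],
       [-0.01093159, -0.60776883, -0.79403876,  0.89005952],
       [ 0.        ,  0.        ,  0.        ,  1.        ]])}
top {'vertical_fov': 54.80124477426151, 'cx': 258.17797968735243, 'cy': 198.81487254704618, 'cam_to_world': array([[ 0.02636872, -0.99603629,  0.08494944,  0.44097118],
       [-0.99955268, -0.02507112,  0.01630588,  0.01688883],
       [-0.01411147, -0.08534141, -0.99625183,  1.00403036],
       [ 0.        ,  0.        ,  0.        ,  1.        ]])}
wrist {'vertical_fov': 60.2069368075415, 'cx': 258.0290715414399, 'cy': 197.8083294781511, 'hand_eye': array([[ 3.27387411e-04, -9.48656329e-01, -3.16308492e-01,
         8.05449995e-02],
       [ 9.99999358e-01, -3.25801311e-05,  1.13273768e-03,
         3.09703479e-06],
       [-1.08488415e-03, -3.16308660e-01,  9.48655709e-01,
        -6.94926224e-02],
       [ 0.00000000e+00,  0.00000000e+00,  0.00000000e+00,
         1.00000000e+00]])}
```

View pics/top0.png

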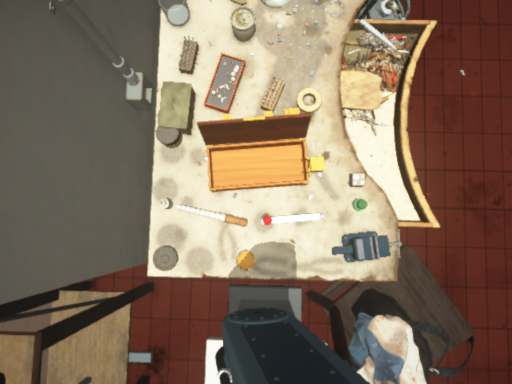

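View pics/side0.png

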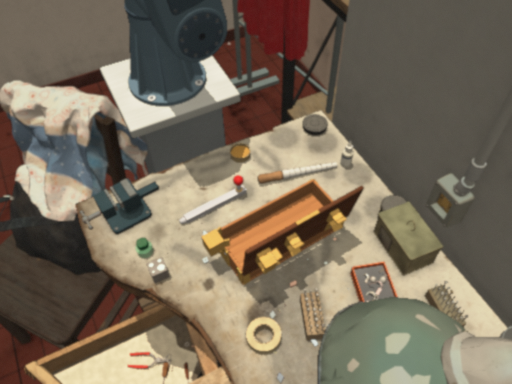

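The top view shows the box at (258,165), with its keeper at the right (317,163). The bolt's knob is at (267,220) and its point at (322,216). The mandrel's grip is at (245,222), its tip near (172,207), and the dropper bottle is beside that at (166,203). The tin is at (245,260), the green bottle at (359,204) and the cube at (357,180). The side view shows the lid just past upright.

```bash
cat > h.py <<'E'
import numpy as np, cv2
from scipy.spatial.transform import Rotation as R
def cam(ctrl,n,obs=None):
    p=ctrl.camera_params(n); f=192/np.tan(np.radians(p['vertical_fov'])/2)
    if 'cam_to_world' in p: T=p['cam_to_world']
    else:
        w=np.eye(4); q=obs['eef_rot']; w[:3,:3]=R.from_quat([q[1],q[2],q[3],q[0]]).as_matrix(); w[:3,3]=obs['eef_pos']; T=w@p['hand_eye']
    return f,p['cx'],p['cy'],T
def ray(c,u,v,z):
    f,cx,cy,T=c; d=T[:3,:3]@np.array([(u-cx)/f,(v-cy)/f,1]); o=T[:3,3]
    return o+d*(z-o[2])/d[2]
def proj(c,P):
    f,cx,cy,T=c; q=T[:3,:3].T@(np.asarray(P)-T[:3,3]); return np.array([cx+f*q[0]/q[2],cy+f*q[1]/q[2]])
def tri(c1,p1,c2,p2):
    A=[];b=[]
    for c,p in((c1,p1),(c2,p2)):
        f,cx,cy,T=c; d=T[:3,:3]@np.array([(p[0]-cx)/f,(p[1]-cy)/f,1]); d/=np.linalg.norm(d)
        M=np.eye(3)-np.outer(d,d); A.append(M); b.append(M@T[:3,3])
    return np.linalg.lstsq(np.vstack(A),np.hstack(b),rcond=None)[0]
E
python3 - <<'E'
import cv2
a=cv2.imread('pics/top0.png')[100:280,150:410]
cv2.imwrite('pics/topc.png',cv2.resize(a,None,fx=3,fy=3,interpolation=cv2.INTER_CUBIC))
a=cv2.imread('pics/side0.png')[110:290,110:370]
cv2.imwrite('pics/sidec.png',cv2.resize(a,None,fx=3,fy=3,interpolation=cv2.INTER_CUBIC))
E
```

```text
(no output)
```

View pics/topc.png

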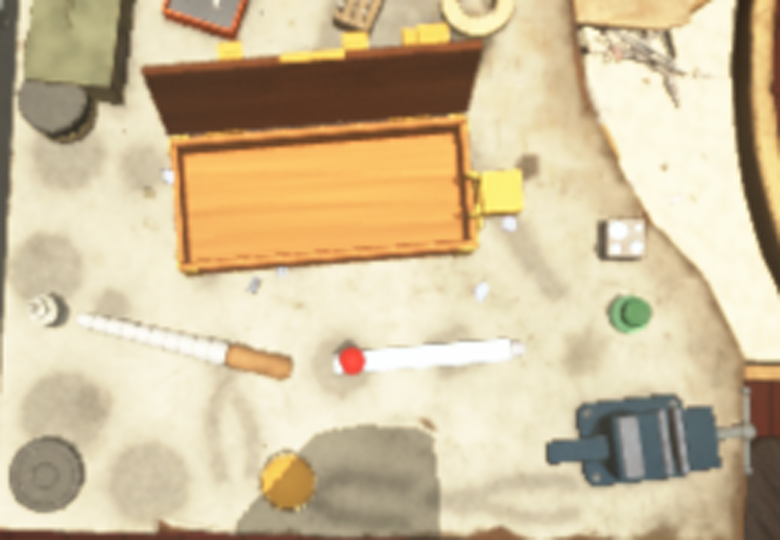

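View pics/sidec.png

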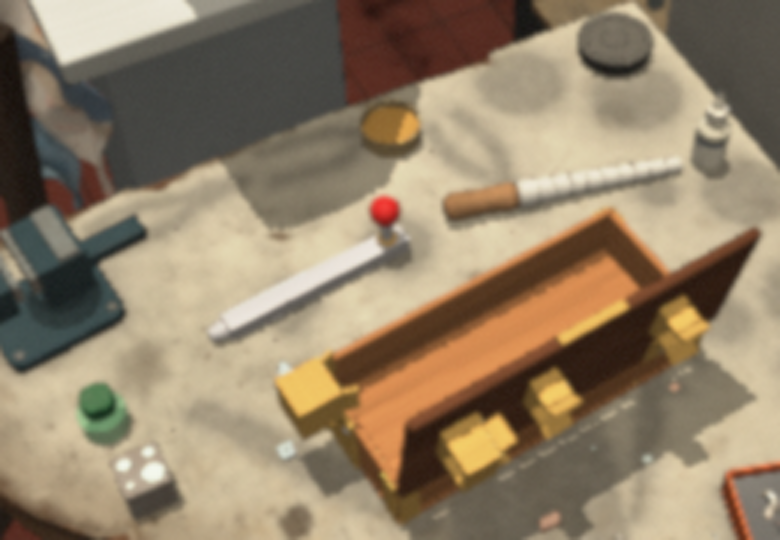

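```bash
python3 - <<'E'
from bench import ctrl
from h import *
c=cam(ctrl,'top'); s=cam(ctrl,'side')
T=lambda x,y:((x+.5)/3-.5+150,(y+.5)/3-.5+100)
S=lambda x,y:((x+.5)/3-.5+110,(y+.5)/3-.5+110)
np.set_printoptions(precision=4,suppress=True)
def P(n,x,y,z): r=ray(c,*T(x,y),z); print(n,r); return r
a=P('boxFL',185,271,.05);b=P('boxFR',475,250,.05);print(np.linalg.norm(a-b), np.degrees(np.arctan2(*(a-b)[:2])))
P('boxBL',175,137,.052);P('boxBR',467,119,.052)
P('keeper far mid',523,191,.09)
g=P('grip',292,367,.012);t=P('tip',80,319,.010);print(np.linalg.norm(g-t))
P('gripEdge joint',226,354,.012)
k=P('bolttail',334,367,.012);m=P('bolttip',522,348,.008);print(np.linalg.norm(k-m))
print('knob tri',tri(c,T(351,361),s,S(385,211)))
for n,x,y,z in(('tin',287,481,.019),('cube',622,239,.034),('ink',634,312,.04),('drop',42,308,.08)):P(n,x,y,z)
L=tri(c,T(145,68),s,S(757,233));Rr=tri(c,T(481,40),s,S(405,427)) ;print('lid edge L,R',L,Rr)
# box corner check by side
print('BoxFL top side', ray(s,*S(611,212),.052),'tip side',ray(s,*S(681,163),.008),'grip side',ray(s,*S(446,207),.012),'bolt tip side',ray(s,*S(211,332),.008))
E
```

```text
boxFL [0.5422 0.1547 0.05  ]
boxFR [ 0.5667 -0.0954  0.05  ]
0.25127283021243585 -5.583664365766495
boxBL [0.6593 0.1675 0.052 ]
boxBR [ 0.6811 -0.0865  0.052 ]
keeper far mid [ 0.6117 -0.1297  0.09  ]
grip [0.4626 0.0614 0.012 ]
tip [0.5007 0.2534 0.01  ]
0.1957769939470628
gripEdge joint [0.4726 0.1207 0.012 ]
bolttail [0.4636 0.0239 0.012 ]
bolttip [ 0.485  -0.1436  0.008 ]
0.1689630146258416
knob tri [0.468  0.0087 0.0495]
tin [0.3625 0.0626 0.019 ]
cube [ 0.5816 -0.2258  0.034 ]
ink [ 0.5172 -0.2349  0.04  ]
drop [0.5049 0.2691 0.08  ]
lid edge L,R [0.6851 0.1735 0.1713] [ 0.7116 -0.0854  0.1723]
BoxFL top side [0.5488 0.1577 0.052 ] tip side [0.5019 0.2555 0.008 ] grip side [0.4581 0.0642 0.012 ] bolt tip side [ 0.4816 -0.1438  0.008 ]
```

```bash
cat >> h.py <<'E'
def go(ctrl,x,y,z,yaw):
    "tool shift and rotvec from the present pose to tool-down pose with tool x at yaw (deg)"
    o=ctrl.get_obs(); q=o['eef_rot']; C=R.from_quat([q[1],q[2],q[3],q[0]])
    G=R.from_euler('z',yaw,degrees=True)*R.from_euler('x',180,degrees=True)
    print('t',round(o['time_s'],2),'at',o['eef_pos'].round(4),'yaw',round(np.degrees(np.arctan2(*C.as_matrix()[[1,0],0])),2),'open',round(o['opening'],3),'F',np.round(o['wrist_force'],1))
    print('shift',C.inv().apply(np.array([x,y,z])-o['eef_pos']).round(4),'turn',(C.inv()*G).as_rotvec().round(4))
E
python3 -c "
from bench import ctrl;from h import *
go(ctrl,.53,.09,.33,80)"
```

```text
t 0.15 at [ 0.1593 -0.5522  0.3032] yaw 16.09 open 1.0 F [0.3 0.5 0. ]
shift [ 0.5341 -0.5143 -0.026 ] turn [-1.0000e-03 -9.0000e-04 -1.1155e+00]
```

Call:
carry_out:
  steps: [0.534,-0.514,-0.026,0,0,-1.115,1,0.534,-0.514,-0.026,0,0,-1.115,1,0.534,-0.514,-0.026,0,0,-1.115,1,0.534,-0.514,-0.026,0,0,-1.115,1,0.534,-0.514,-0.026,0,0,-1.115,1,0.534,-0.514,-0.026,0,0,-1.115,1,0.534,-0.514,-0.026,0,0,-1.115,1,0.534,-0.514,-0.026,0,0,-1.115,1,0.534,-0.514,-0.026,0,0,-1.115,1,0.534,-0.514,-0.026,0,0,-1.115,1,0.534,-0.514,-0.026,0,0,-1.115,1,0.534,-0.514,-0.026,0,0,-1.115,1,0.534,-0.514,-0.026,0,0,-1.115,1,0.534,-0.514,-0.026,0,0,-1.115,1,0.534,-0.514,-0.026,0,0,-1.115,1,0.534,-0.514,-0.026,0,0,-1.115,1,0.534,-0.514,-0.026,0,0,-1.115,1,0.534,-0.514,-0.026,0,0,-1.115,1,0.534,-0.514,-0.026,0,0,-1.115,1,0.534,-0.514,-0.026,0,0,-1.115,1]

```text
time_s: 2.15
eef_pos: [0.5298, 0.0883, 0.33]
eef_rot: [0.0, 0.767, 0.642, 0.0]
wrist_force: [0.7, -0.5, 0.5]
opening: 1.001
grasp_force: 0.0
```

```bash
python3 - <<'E'
from bench import ctrl
from h import *
import pickle
o=ctrl.get_obs();im=ctrl.camera('wrist');c=cam(ctrl,'wrist',o);pickle.dump((c,im),open('w1.pkl','wb'))
go(ctrl,.53,.09,.33,80)
cv2.imwrite('pics/w1.png',cv2.resize(im[:,:,::-1],None,fx=1.5,fy=1.5,interpolation=cv2.INTER_CUBIC))
E
```

```text
t 2.2 at [0.5298 0.0884 0.3301] yaw 79.88 open 1.0 F [-0.3 -0.3 -0.6]
shift [ 0.0016 -0.0001  0.0001] turn [ 0.0003  0.     -0.0021]
```

View pics/w1.png

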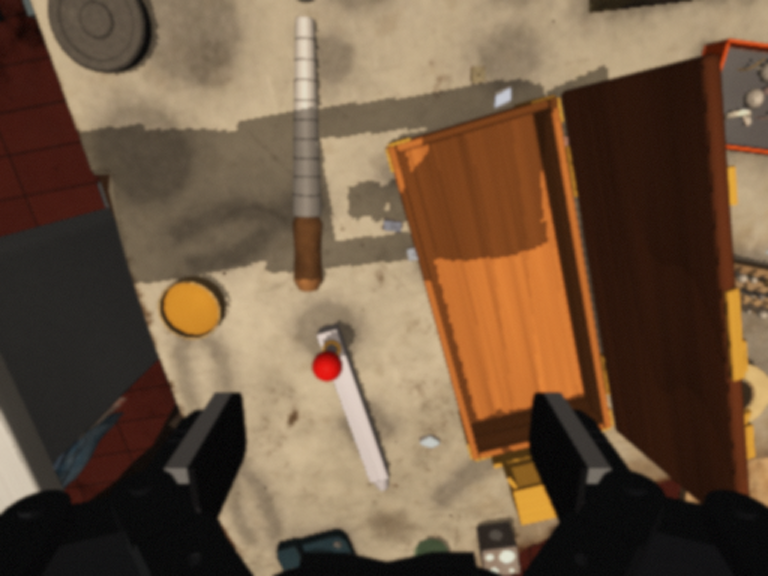

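The wrist picture shows the box corners at (388,147), (472,459), (609,425) and (560,98). The mandrel's grip end is at (309,290) and its tip at (306,17). The bolt's tail is at (328,330), its point at (383,488) and its knob at (327,366).

```bash
python3 - <<'E'
import pickle
from h import *
np.set_printoptions(precision=4,suppress=True)
c,im=pickle.load(open('w1.pkl','rb'))
W=lambda x,y:((x+.5)/1.5-.5,(y+.5)/1.5-.5)
p=[ray(c,*W(*q),.052) for q in((388,147),(472,459),(609,425),(560,98))]
for q in p:print(q)
d=lambda a,b:np.linalg.norm(a-b)
print('len',d(p[0],p[1]),d(p[2],p[3]),'dep',d(p[1],p[2]),d(p[0],p[3]))
for a,b in((p[0],p[1]),(p[3],p[2])):v=a-b;print('yaw',np.degrees(np.arctan2(-v[0],v[1])))
print('centre',np.mean(p,0))
g=ray(c,*W(309,290),.012);t=ray(c,*W(306,17),.008);v=t-g;print('mandrel',g,t,d(g,t),(g+t)/2,np.degrees(np.arctan2(-v[0],v[1])))
k=ray(c,*W(329,330),.016);m=ray(c,*W(383,488),.010);v=m-k;print('bolt',k,m,d(k,m),(k+m)/2,np.degrees(np.arctan2(v[0],-v[1])))
print('knob',ray(c,*W(327,366),.05))
hsv=cv2.cvtColor(im,cv2.COLOR_RGB2HSV)
bm=((hsv[...,1]<60)&(hsv[...,2]>150)).astype(np.uint8)
# refine mandrel/bolt axis from the edges midpoints: rows for several v
E
```

```text
[0.5422 0.1579 0.052 ]
[ 0.5674 -0.098   0.052 ]
[ 0.6803 -0.0852  0.052 ]
[0.6578 0.1683 0.052 ]
len 0.2571544859827958 0.25453128857779 dep 0.11366129676635367 0.1160019359476602
yaw 5.615362692210224
yaw 5.0864727919690385
centre [0.6119 0.0357 0.052 ]
mandrel [0.4588 0.0576 0.012 ] [0.5009 0.2523 0.008 ] 0.19922339586968466 [0.4798 0.155  0.01  ] -12.200528931909846
bolt [0.4682 0.0217 0.016 ] [ 0.4832 -0.1477  0.01  ] 0.1702387546980887 [ 0.4757 -0.063   0.013 ] 5.041372584959097
knob [0.4669 0.0055 0.05  ]
```

```bash
python3 -c "
from bench import ctrl;from h import *
go(ctrl,.480,.156,.12,78);go(ctrl,.480,.156,.076,78)"
```

```text
t 2.2 at [0.5298 0.0884 0.3301] yaw 79.88 open 1.0 F [-0.3 -0.3 -0.6]
shift [ 0.0578 -0.061   0.21  ] turn [0.0003 0.     0.0328]
t 2.2 at [0.5298 0.0884 0.3301] yaw 79.88 open 1.0 F [-0.3 -0.3 -0.6]
shift [ 0.0578 -0.061   0.254 ] turn [0.0003 0.     0.0328]
```

Call:
carry_out:
  steps: [0.058,-0.061,0.21,0,0,0.033,0.6,0.058,-0.061,0.21,0,0,0.033,0.6,0.058,-0.061,0.21,0,0,0.033,0.6,0.058,-0.061,0.21,0,0,0.033,0.6,0.058,-0.061,0.21,0,0,0.033,0.6,0.058,-0.061,0.21,0,0,0.033,0.6,0.058,-0.061,0.225,0,0,0.033,0.6,0.058,-0.061,0.24,0,0,0.033,0.6,0.058,-0.061,0.25,0,0,0.033,0.6,0.058,-0.061,0.254,0,0,0.033,0.6,0.058,-0.061,0.254,0,0,0.033,0.6,0.058,-0.061,0.254,0,0,0.033,0.0,0.058,-0.061,0.254,0,0,0.033,0.0,0.058,-0.061,0.254,0,0,0.033,0.0,0.058,-0.061,0.254,0,0,0.033,0.0,0.058,-0.061,0.254,0,0,0.033,0.0,0.058,-0.061,0.254,0,0,0.033,0.0]

```text
time_s: 3.9
eef_pos: [0.4806, 0.1571, 0.0769]
eef_rot: [0.0, 0.777, 0.63, 0.0]
wrist_force: [-0.7, 0.0, 6.4]
opening: 0.205
grasp_force: 58.6
```

```bash
python3 -c "
from bench import ctrl;from h import *
go(ctrl,.480,.156,.2,78);go(ctrl,.609,.0355,.2,95.4);go(ctrl,.609,.0355,.086,95.4)"
```

```text
t 3.9 at [0.4806 0.1571 0.0769] yaw 78.1 open 0.205 F [-0.7  0.   6.4]
shift [-0.0012 -0.0002 -0.1231] turn [ 0.0012 -0.0002  0.0017]
t 3.9 at [0.4806 0.1571 0.0769] yaw 78.1 open 0.205 F [-0.7  0.   6.4]
shift [-0.0925  0.1509 -0.123 ] turn [ 0.0012  0.     -0.302 ]
t 3.9 at [0.4806 0.1571 0.0769] yaw 78.1 open 0.205 F [-0.7  0.   6.4]
shift [-0.0925  0.1508 -0.009 ] turn [ 0.0012  0.     -0.302 ]
```

Call:
carry_out:
  steps: [0,0,-0.05,0,0,0,0,0,0,-0.1,0,0,0,0,0,0,-0.123,0,0,0,0,-0.02,0.035,-0.123,0,0,-0.1,0,-0.045,0.075,-0.123,0,0,-0.2,0,-0.07,0.115,-0.123,0,0,-0.3,0,-0.092,0.15,-0.123,0,0,-0.302,0,-0.092,0.15,-0.123,0,0,-0.302,0,-0.092,0.15,-0.123,0,0,-0.302,0]

```text
time_s: 4.8
eef_pos: [0.6076, 0.0354, 0.1982]
eef_rot: [-0.001, 0.674, 0.739, -0.0]
wrist_force: [0.2, 0.6, -2.4]
opening: 0.211
grasp_force: 60.2
```

```bash
python3 - <<'E'
from bench import ctrl
from h import *
go(ctrl,.609,.0355,.085,95.4)
a=ctrl.camera('top')[100:280,150:410,::-1];b=ctrl.camera('side')[110:290,130:390,::-1]
cv2.imwrite('pics/m2.png',np.vstack([cv2.resize(i,None,fx=1.6,fy=1.6,interpolation=cv2.INTER_CUBIC) for i in(a,b)]))
E
```

```text
t 4.8 at [0.6076 0.0354 0.1982] yaw 95.28 open 0.211 F [ 0.2  0.6 -2.4]
shift [-1.000e-04  1.600e-03  1.132e-01] turn [-0.0016 -0.0007 -0.0022]
```

View pics/m2.png

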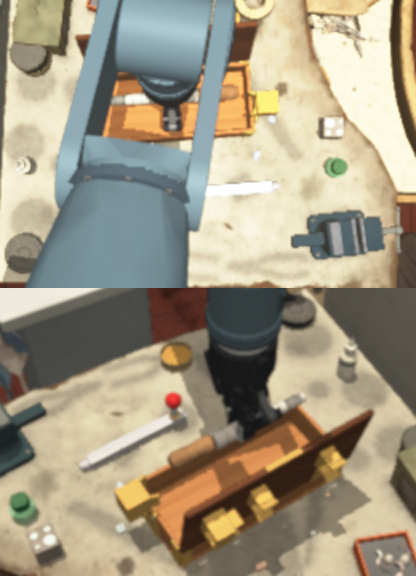

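The mandrel is held level over the box, parallel to its length. I'll lower it, release it and rise.

Call:
carry_out:
  steps: [0,0.001,0.04,0,0,0,0,0,0.001,0.07,0,0,0,0,0,0.001,0.095,0,0,0,0,0,0.001,0.105,0,0,0,0,0,0.001,0.112,0,0,0,0,0,0.001,0.112,0,0,0,0,0,0.001,0.112,0,0,0,0.5,0,0.001,0.112,0,0,0,0.5,0,0.001,0.112,0,0,0,0.5,0,0.001,0.112,0,0,0,0.5,0,0.001,0.08,0,0,0,0.5,0,0.001,0.03,0,0,0,0.5,0,0.001,-0.02,0,0,0,0.5,0,0.001,-0.07,0,0,0,0,0,0.001,-0.1,0,0,0,0,0,0.001,-0.1,0,0,0,0]

```text
time_s: 6.5
eef_pos: [0.6113, 0.0359, 0.306]
eef_rot: [0.005, 0.673, 0.74, 0.003]
wrist_force: [0.2, 0.3, -0.1]
opening: 0.007
grasp_force: 0.0
```

```bash
python3 - <<'E'
from bench import ctrl
from h import *
go(ctrl,.78,.065,.28,95.4)
go(ctrl,.78,.065,.225,95.4)
im=ctrl.camera('wrist')
cv2.imwrite('pics/w3.png',im[:,:,::-1])
E
```

```text
t 6.5 at [0.6113 0.0359 0.306 ] yaw 95.39 open 0.007 F [ 0.2  0.3 -0.1]
shift [0.0132 0.1704 0.0279] turn [ 0.0114  0.0026 -0.0002]
t 6.5 at [0.6113 0.0359 0.306 ] yaw 95.39 open 0.007 F [ 0.2  0.3 -0.1]
shift [0.0133 0.1698 0.0829] turn [ 0.0114  0.0026 -0.0002]
```

View pics/w3.png

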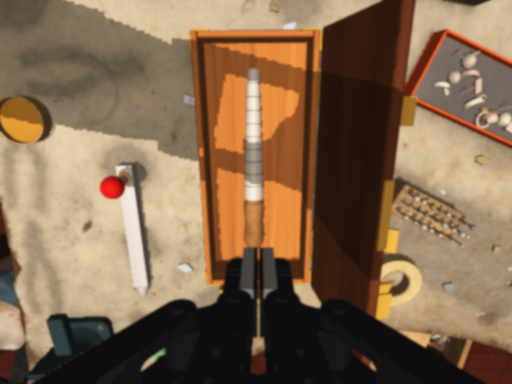

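The mandrel lies flat in the box, at columns 244–262 and rows 68–250, well inside the walls. Next I go behind the lid.

Call:
carry_out:
  steps: [0.004,0.04,0,0,0,0,0,0.008,0.08,0,0,0,0,0,0.011,0.115,0,0,0,0,0,0.014,0.135,0,0,0,0,0,0.014,0.135,0,0,0,0,0,0.014,0.135,0.02,0,0,0,0,0.014,0.135,0.05,0,0,0,0,0.014,0.135,0.075,0,0,0,0,0.014,0.135,0.08,0,0,0,0,0.014,0.135,0.08,0,0,0,0]

```text
time_s: 7.55
eef_pos: [0.7404, 0.0627, 0.217]
eef_rot: [-0.002, 0.673, 0.739, -0.001]
wrist_force: [0.7, 0.2, 0.4]
opening: 0.004
grasp_force: 0.0
```

```bash
python3 - <<'E'
from bench import ctrl
from h import *
go(ctrl,.740,.062,.226,95.4)
o=ctrl.get_obs()['eef_pos'];a=np.radians(5.4)
ex=np.array([np.cos(a),np.sin(a)]);ey=np.array([-np.sin(a),np.cos(a)])
d=o[:2]-[.612,.0355];bx,by=d@ex,d@ey;print('box x,y',bx,by)
for t in np.arange(1.75,-.01,-.125):
    x=.058-.105*np.cos(t)+.009*np.sin(t)+.014; z=.053+.105*np.sin(t)+.009*np.cos(t)+.073
    print(round(t,2),'dx %.3f dy %.3f dz %.3f'%(.015-by,x-bx,o[2]-z))
E
```

```text
t 7.55 at [0.7404 0.0627 0.217 ] yaw 95.38 open 0.004 F [0.7 0.2 0.4]
shift [-0.0006 -0.0005 -0.009 ] turn [-0.0041 -0.0006 -0.0004]
box x,y 0.1303532776339476 0.014976213524124834
1.75 dx 0.000 dy -0.031 dz -0.011
1.62 dx 0.000 dy -0.044 dz -0.013
1.5 dx 0.000 dy -0.057 dz -0.014
1.38 dx 0.000 dy -0.070 dz -0.014
1.25 dx 0.000 dy -0.083 dz -0.012
1.12 dx 0.000 dy -0.096 dz -0.008
1.0 dx 0.000 dy -0.108 dz -0.002
0.88 dx 0.000 dy -0.119 dz 0.005
0.75 dx 0.000 dy -0.129 dz 0.013
0.62 dx 0.000 dy -0.138 dz 0.022
0.5 dx 0.000 dy -0.146 dz 0.033
0.38 dx 0.000 dy -0.153 dz 0.044
0.25 dx 0.000 dy -0.158 dz 0.056
0.12 dx 0.000 dy -0.161 dz 0.069
0.0 dx 0.000 dy -0.163 dz 0.082
```

Call:
carry_out:
  steps: [0,-0.015,-0.008,0,0,0,0,0,-0.031,-0.011,0,0,0,0,0,-0.044,-0.013,0,0,0,0,0,-0.057,-0.014,0,0,0,0,0,-0.07,-0.014,0,0,0,0,0,-0.083,-0.012,0,0,0,0,0,-0.096,-0.008,0,0,0,0,0,-0.108,-0.002,0,0,0,0,0,-0.119,0.005,0,0,0,0,0,-0.129,0.013,0,0,0,0,0,-0.138,0.022,0,0,0,0,0,-0.146,0.033,0,0,0,0,0,-0.153,0.044,0,0,0,0,0,-0.158,0.056,0,0,0,0,0,-0.161,0.069,0,0,0,0,0,-0.162,0.077,0,0,0,0]

```text
time_s: 9.15
eef_pos: [0.5795, 0.0476, 0.1398]
eef_rot: [-0.001, 0.673, 0.74, -0.001]
wrist_force: [-2.1, -0.7, 1.0]
opening: 0.001
grasp_force: 0.7
```

```bash
python3 - <<'E'
from bench import ctrl
from h import *
go(ctrl,.58,.048,.134,95.4)
b=ctrl.camera('side')[110:290,130:390,::-1]
cv2.imwrite('pics/m4.png',cv2.resize(b,None,fx=2,fy=2,interpolation=cv2.INTER_CUBIC))
E
```

```text
t 9.15 at [0.5795 0.0476 0.1398] yaw 95.38 open 0.001 F [-2.1 -0.7  1. ]
shift [0.0003 0.0005 0.0058] turn [-0.0025 -0.0005 -0.0003]
```

View pics/m4.png

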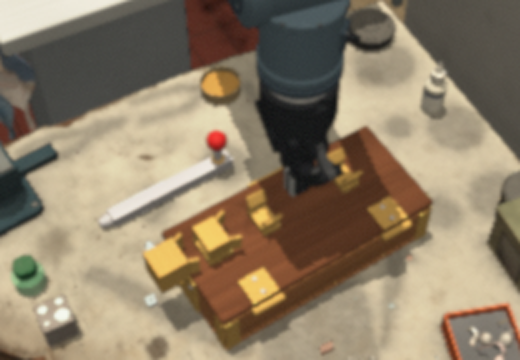

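The lid is nearly down. I'll press it home.

Call:
carry_out:
  steps: [0,0,0.003,0,0,0,0,0,0,0.006,0,0,0,0,0,0,0.009,0,0,0,0,0,0,0.009,0,0,0,0]

```text
time_s: 9.6
eef_pos: [0.5811, 0.0477, 0.1346]
eef_rot: [0.0, 0.673, 0.74, 0.0]
wrist_force: [-6.2, 0.3, 12.6]
opening: -0.002
grasp_force: 6.2
```

Call:
carry_out:
  steps: [0,0,-0.04,0,0,0,0,0,-0.01,-0.08,0,0,0,0,0,-0.03,-0.12,0,0,0,0.3,0,-0.05,-0.16,0,0,0,0.7,0,-0.05,-0.19,0,0,0,0.7,0,-0.05,-0.19,0,0,0,0.7,0,-0.05,-0.19,0,0,0,0.7]

```text
time_s: 10.3
eef_pos: [0.5313, 0.0429, 0.3238]
eef_rot: [0.001, 0.673, 0.74, 0.001]
wrist_force: [0.5, -0.0, -1.3]
opening: 0.701
grasp_force: 0.0
```

```bash
python3 - <<'E'
from bench import ctrl
from h import *
import pickle
o=ctrl.get_obs();im=ctrl.camera('wrist');c=cam(ctrl,'wrist',o);pickle.dump((c,im),open('w5.pkl','wb'))
go(ctrl,.4746,-.058,.14,95.4)
cv2.imwrite('pics/w5.png',cv2.resize(im[:,:,::-1],None,fx=1.5,fy=1.5,interpolation=cv2.INTER_CUBIC))
E
```

```text
t 10.35 at [0.5307 0.043  0.3224] yaw 95.39 open 0.697 F [-0.1 -0.1 -0.1]
shift [-0.0953 -0.0653  0.1824] turn [-0.0002 -0.0001 -0.0002]
```

View pics/w5.png

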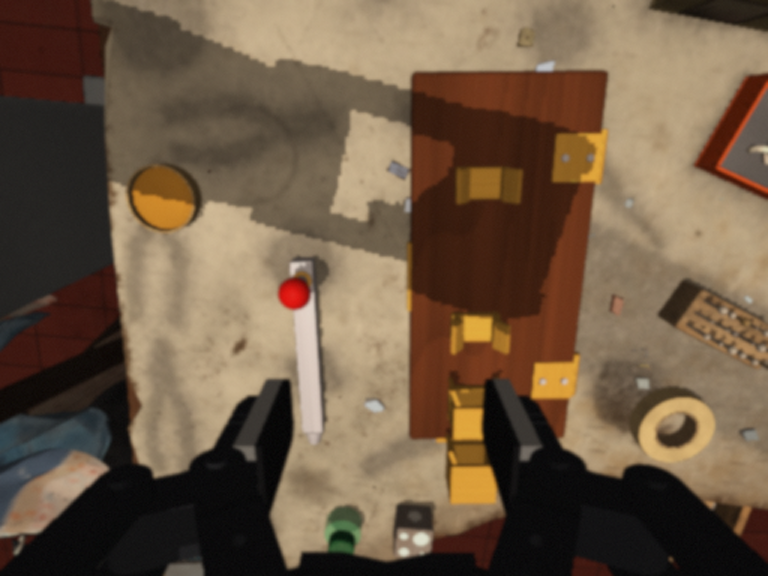

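The lid is shut, with saddle floors at (487,183) and (478,328) and lid front corners at (412,72) and (410,437). The bolt runs from its tail at (303,260) to its point at (314,441), with its knob at (294,293).

```bash
python3 - <<'E'
import pickle
from h import *
np.set_printoptions(precision=4,suppress=True)
c,im=pickle.load(open('w5.pkl','rb'))
W=lambda x,y:((x+.5)/1.5-.5,(y+.5)/1.5-.5)
a=ray(c,*W(487,183),.07);b=ray(c,*W(478,328),.07);v=a-b
print('saddles',a,b,np.linalg.norm(v),np.degrees(np.arctan2(-v[0],v[1])),'mid',(a+b)/2)
p=ray(c,*W(412,72),.062);q=ray(c,*W(410,437),.062);v=p-q
print('lid front',p,q,np.linalg.norm(v),np.degrees(np.arctan2(-v[0],v[1])),'mid',(p+q)/2)
t=np.radians(5.4);Rb=np.array([[np.cos(t),-np.sin(t)],[np.sin(t),np.cos(t)]])
print('box centre est: saddles',((a+b)/2)[:2]-Rb@[-.018,.015],'lid',((p+q)/2)[:2]-Rb@[-.064,0])
k=ray(c,*W(303,260),.016);m=ray(c,*W(314,441),.008);v=m-k
print('bolt',k,m,np.linalg.norm(v),(k+m)/2,np.degrees(np.arctan2(v[0],-v[1])),'knob',ray(c,*W(294,293),.05))
print('bolt edges',ray(c,*W(300,347),.016),ray(c,*W(320,347),.016))
E
```

```text
saddles [0.59   0.0981 0.07  ] [ 0.5994 -0.0011  0.07  ] 0.09963149822361074 5.43316872856614 mid [0.5947 0.0485 0.07  ]
lid front [0.5355 0.1589 0.062 ] [ 0.5625 -0.0994  0.062 ] 0.25970554276343505 5.969214910183626 mid [0.549  0.0297 0.062 ]
box centre est: saddles [0.614  0.0353] lid [0.6127 0.0357]
bolt [0.4673 0.022  0.016 ] [ 0.4829 -0.148   0.008 ] 0.17093745931684 [ 0.4751 -0.063   0.012 ] 5.23230731317477 knob [0.4668 0.0059 0.05  ]
bolt edges [ 0.4679 -0.0524  0.016 ] [ 0.4844 -0.0509  0.016 ]
```

Call:
carry_out:
  steps: [-0.095,-0.065,0.1,0,0,0,0.6,-0.095,-0.065,0.1,0,0,0,0.6,-0.095,-0.065,0.1,0,0,0,0.6,-0.095,-0.065,0.14,0,0,0,0.6,-0.095,-0.065,0.18,0,0,0,0.6,-0.095,-0.065,0.215,0,0,0,0.6,-0.095,-0.065,0.235,0,0,0,0.6,-0.095,-0.065,0.246,0,0,0,0.6,-0.095,-0.065,0.246,0,0,0,0.6,-0.095,-0.065,0.246,0,0,0,0,-0.095,-0.065,0.246,0,0,0,0,-0.095,-0.065,0.246,0,0,0,0,-0.095,-0.065,0.246,0,0,0,0,-0.095,-0.065,0.246,0,0,0,0,-0.095,-0.065,0.246,0,0,0,0]

```text
time_s: 11.85
eef_pos: [0.476, -0.0581, 0.0783]
eef_rot: [0.001, 0.673, 0.74, 0.0]
wrist_force: [-0.9, 0.7, 6.4]
opening: 0.192
grasp_force: 60.0
```

```bash
python3 - <<'E'
from bench import ctrl
from h import *
t=np.radians(5.45);Rb=np.array([[np.cos(t),-np.sin(t)],[np.sin(t),np.cos(t)]])
# bolt mid at box (-18,20); TCP 4 mm behind it (+y)
p=np.array([.6135,.0355])+Rb@[-.018,.024];print(p)
go(ctrl,*p,.22,95.45)
go(ctrl,*p,.147,95.45)
E
```

```text
[0.59330192 0.05768192]
t 11.85 at [ 0.476  -0.0581  0.0783] yaw 95.4 open 0.192 F [-0.9  0.7  6.4]
shift [ 0.104   0.128  -0.1416] turn [ 0.0022  0.0011 -0.0009]
t 11.85 at [ 0.476  -0.0581  0.0783] yaw 95.4 open 0.192 F [-0.9  0.7  6.4]
shift [ 0.1041  0.1279 -0.0686] turn [ 0.0022  0.0011 -0.0009]
```

Call:
carry_out:
  steps: [0,0,-0.03,0,0,0,0,0,0,-0.07,0,0,0,0,0,0,-0.11,0,0,0,0,0,0,-0.14,0,0,0,0,0.025,0.032,-0.141,0,0,0,0,0.052,0.064,-0.141,0,0,0,0,0.078,0.096,-0.141,0,0,0,0,0.098,0.12,-0.141,0,0,0,0,0.104,0.128,-0.141,0,0,0,0,0.104,0.128,-0.141,0,0,0,0,0.104,0.128,-0.141,0,0,0,0,0.104,0.128,-0.141,0,0,0,0]

```text
time_s: 13.05
eef_pos: [0.5918, 0.0568, 0.2177]
eef_rot: [-0.0, 0.674, 0.739, -0.0]
wrist_force: [-0.5, -0.6, -3.3]
opening: 0.189
grasp_force: 59.7
```

```bash
python3 - <<'E'
from bench import ctrl
from h import *
import pickle
go(ctrl,.5933,.0577,.148,95.45)
o=ctrl.get_obs();im=ctrl.camera('wrist');c=cam(ctrl,'wrist',o);pickle.dump((c,im),open('w6.pkl','wb'))
b=ctrl.camera('side')[120:280,150:360,::-1]
cv2.imwrite('pics/m6.png',np.hstack([im[:,:,::-1],cv2.resize(b,(288,219))[np.r_[0:219,[218]*165]]]))
h=cv2.cvtColor(im,cv2.COLOR_RGB2HSV);m=((h[...,0]<5)|(h[...,0]>175))&(h[...,1]>200)&(h[...,2]>120)
n,l,s,cc=cv2.connectedComponentsWithStats(m.astype(np.uint8));i=1+s[1:,4].argmax();u=cc[i];print('knob px',u,s[i,4])
# expected: bolt mid in tool (-.004,0,~.070) -> knob tool (+.066,0,.028)
w=ray(c,*u,o['eef_pos'][2]-.028);q=o['eef_rot'];print('knob in tool',R.from_quat([q[1],q[2],q[3],q[0]]).inv().apply(w-o['eef_pos']).round(4))
E
```

```text
t 13.05 at [0.5918 0.0568 0.2177] yaw 95.32 open 0.189 F [-0.5 -0.6 -3.3]
shift [0.0007 0.0017 0.0697] turn [-0.0011  0.0001 -0.0022]
knob px [256.53221536 147.43733451] 4532
knob in tool [ 0.0643 -0.0012  0.028 ]
```

View pics/m6.png

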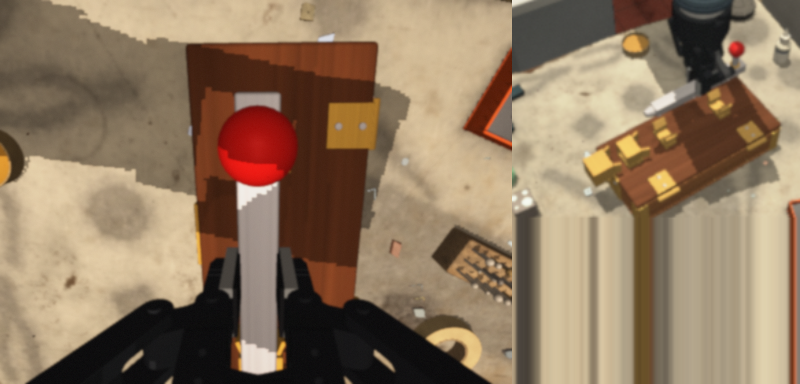

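The bolt hangs straight in the grip, over the saddle line. I'll lower it.

Call:
carry_out:
  steps: [0.001,0.0015,0.02,0,0,-0.002,0,0.001,0.0015,0.035,0,0,-0.002,0,0.001,0.0015,0.045,0,0,-0.002,0,0.001,0.0015,0.052,0,0,-0.002,0,0.001,0.0015,0.058,0,0,-0.002,0,0.001,0.0015,0.063,0,0,-0.002,0,0.001,0.0015,0.067,0,0,-0.002,0,0.001,0.0015,0.068,0,0,-0.002,0,0.001,0.0015,0.068,0,0,-0.002,0]

```text
time_s: 14.05
eef_pos: [0.5937, 0.059, 0.1495]
eef_rot: [-0.0, 0.672, 0.74, -0.0]
wrist_force: [-2.7, -0.3, -3.9]
opening: 0.188
grasp_force: 59.6
```

```bash
python3 -c "
from bench import ctrl;from h import *
go(ctrl,.5933,.0577,.148,95.45)"
```

```text
t 14.05 at [0.5937 0.059  0.1495] yaw 95.51 open 0.188 F [-2.7 -0.3 -3.9]
shift [-0.0012 -0.0005  0.0015] turn [-0.0011 -0.0001  0.001 ]
```

Call:
carry_out:
  steps: [0,0,0.002,0,0,0,0,0,0,0.002,0,0,0,0,0,0,0.002,0,0,0,0.45,0,0,0.002,0,0,0,0.45,0,0,0.002,0,0,0,0.45,0,0,0.002,0,0,0,0.45,0,0,-0.03,0,0,0,0.45,0,0,-0.07,0,0,0,0.6,0,0,-0.11,0,0,0,0.6,0,0,-0.14,0,0,0,0.6,0,0,-0.14,0,0,0,0.6]

```text
time_s: 15.15
eef_pos: [0.5967, 0.0588, 0.2961]
eef_rot: [0.004, 0.672, 0.74, 0.003]
wrist_force: [-0.1, 0.2, 0.5]
opening: 0.601
grasp_force: 0.0
```

```bash
python3 - <<'E'
from bench import ctrl
from h import *
o=ctrl.get_obs();im=ctrl.camera('wrist');c=cam(ctrl,'wrist',o)
cv2.imwrite('pics/w7.png',cv2.resize(im[:,:,::-1],None,fx=1.5,fy=1.5,interpolation=cv2.INTER_CUBIC))
h=cv2.cvtColor(im,cv2.COLOR_RGB2HSV);m=((h[...,0]<5)|(h[...,0]>175))&(h[...,1]>200)&(h[...,2]>120)
n,l,s,cc=cv2.connectedComponentsWithStats(m.astype(np.uint8));i=1+s[1:,4].argmax();u=cc[i];w=ray(c,*u,.12)
t=np.radians(5.45);Rb=np.array([[np.cos(t),-np.sin(t)],[np.sin(t),np.cos(t)]])
print('knob',u,s[i],w,'box',Rb.T@(w[:2]-[.6135,.0355]))
go(ctrl,w[0],w[1],.22,95.45)
E
```

```text
knob [249.48453608 110.55670103] [234  96  32  30 776] [0.58547772 0.12280059 0.12      ] box [-0.01960405  0.08956742]
t 15.2 at [0.5955 0.0588 0.293 ] yaw 95.5 open 0.6 F [ 0.2  0.5 -0.1]
shift [ 0.0647 -0.0043  0.0729] turn [0.0062 0.0012 0.0009]
```

View pics/w7.png

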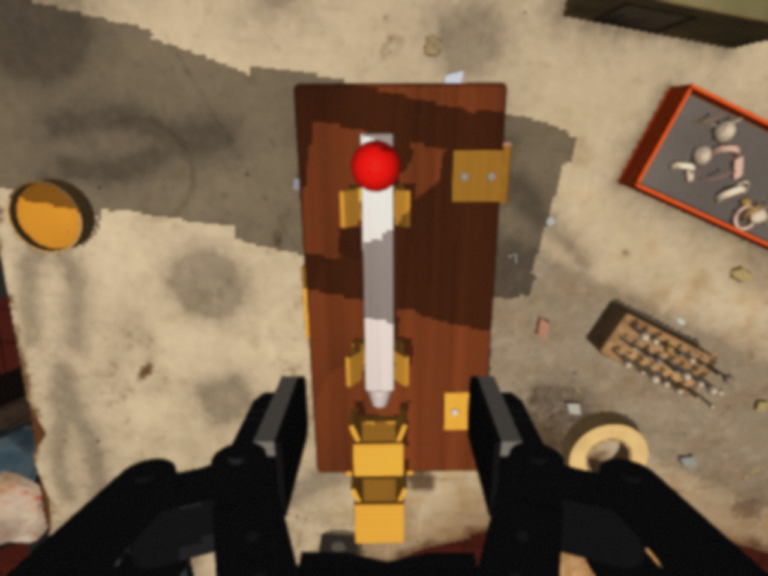

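The bolt lies in both saddles, with its point at (379,404) short of the barrel's entry at (378,420). The knob is at (376,166). Next I take the knob.

```bash
python3 -c "
from bench import ctrl;from h import *
go(ctrl,.5865,.123,.174,95.45)"
```

```text
t 15.2 at [0.5955 0.0588 0.293 ] yaw 95.5 open 0.6 F [ 0.2  0.5 -0.1]
shift [ 0.0649 -0.0036  0.119 ] turn [0.0062 0.0012 0.0009]
```

Call:
carry_out:
  steps: [0.03,-0.001,0,0,0,0,0.6,0.06,-0.002,0,0,0,0,0.6,0.065,-0.002,0.02,0,0,0,0.6,0.065,-0.002,0.05,0,0,0,0.6,0.065,-0.002,0.08,0,0,0,0.6,0.065,-0.002,0.1,0,0,0,0.6,0.065,-0.002,0.11,0,0,0,0.6,0.065,-0.002,0.114,0,0,0,0.6,0.065,-0.002,0.115,0,0,0,0.6]

```text
time_s: 16.1
eef_pos: [0.5859, 0.1234, 0.1746]
eef_rot: [-0.0, 0.672, 0.74, -0.0]
wrist_force: [0.2, 0.1, -0.5]
opening: 0.598
grasp_force: 0.0
```

```bash
python3 -c "
from bench import ctrl;from h import *
go(ctrl,.5865,.123,.174,95.45)"
```

```text
t 16.1 at [0.5859 0.1234 0.1746] yaw 95.5 open 0.598 F [ 0.2  0.1 -0.5]
shift [-0.0004  0.0006  0.0006] turn [-0.0005 -0.      0.0008]
```

Call:
carry_out:
  steps: [0,0.0005,0,0,0,0,0.4,0,0.0005,0,0,0,0,0.3,0,0.0005,0,0,0,0,0.2,0,0.0005,0,0,0,0,0,0,0.0005,0,0,0,0,0,0,0.0005,0,0,0,0,0,0,0.0005,0,0,0,0,0]

```text
time_s: 16.8
eef_pos: [0.5871, 0.1235, 0.1763]
eef_rot: [0.001, 0.672, 0.74, 0.001]
wrist_force: [-1.3, -0.3, 6.2]
opening: 0.246
grasp_force: 58.4
```

Call:
carry_out:
  steps: [-0.005,0,-0.001,0,0,0,0,-0.01,0,-0.001,0,0,0,0,-0.015,0,-0.001,0,0,0,0,-0.02,0,-0.001,0,0,0,0,-0.025,0,-0.001,0,0,0,0,-0.03,0,-0.001,0,0,0,0,-0.035,0,-0.001,0,0,0,0,-0.04,0,-0.001,0,0,0,0,-0.045,0,-0.001,0,0,0,0,-0.05,0,-0.001,0,0,0,0,-0.055,0,-0.001,0,0,0,0,-0.06,0,-0.001,0,0,0,0]

```text
time_s: 18.0
eef_pos: [0.5922, 0.0634, 0.176]
eef_rot: [-0.0, 0.672, 0.74, 0.0]
wrist_force: [-0.8, 4.6, 4.1]
opening: 0.246
grasp_force: 58.9
```

```bash
python3 -c "
from bench import ctrl;from h import *
t=np.radians(5.45)
go(ctrl,.6135-.018*np.cos(t)+.005*np.sin(t),.0355-.018*np.sin(t)-.005*np.cos(t),.176,95.45)"
```

```text
t 18.0 at [0.5922 0.0634 0.176 ] yaw 95.49 open 0.246 F [-0.8  4.6  4.1]
shift [-0.0348  0.0005 -0.0001] turn [ 0.0001 -0.0002  0.0007]
```

Call:
carry_out:
  steps: [-0.005,0,0,0,0,0,0,-0.01,0,0,0,0,0,0,-0.015,0,0,0,0,0,0,-0.02,0,0,0,0,0,0,-0.025,0,0,0,0,0,0,-0.03,0,0,0,0,0,0,-0.032,0,0,0,0,0,0,-0.034,0,0,0,0,0,0,-0.034,0,0,0,0,0,0]

```text
time_s: 18.9
eef_pos: [0.5957, 0.0296, 0.1763]
eef_rot: [0.0, 0.672, 0.74, 0.0]
wrist_force: [-0.1, 3.7, 5.6]
opening: 0.243
grasp_force: 59.0
```

Only sliding friction so far. I'll feel for the end stop.

Call:
carry_out:
  steps: [-0.001,0,0,0,0,0,0,-0.002,0,0,0,0,0,0,-0.003,0,0,0,0,0,0,-0.004,0,0,0,0,0,0,-0.004,0,0,0,0,0,0]

```text
time_s: 19.4
eef_pos: [0.5957, 0.0281, 0.1763]
eef_rot: [-0.001, 0.672, 0.74, 0.002]
wrist_force: [-0.9, 14.2, 6.8]
opening: 0.246
grasp_force: 59.2
```

It's at the stop: 14 N, and it stopped advancing. I'll relax, release and rise.

Call:
carry_out:
  steps: [0.002,0,0,0,0,0,0,0.002,0,0,0,0,0,0.3,0.002,0,0,0,0,0,0.4,0.002,0,0,0,0,0,0.6,0.002,0,0,0,0,0,0.6,0.002,0,0,0,0,0,0.6,0.002,0,-0.03,0,0,0,0.6,0.002,0,-0.07,0,0,0,0.6,0.002,0,-0.11,0,0,0,0.6,0.002,0,-0.13,0,0,0,0.6,0.002,0,-0.13,0,0,0,0.6,0.002,0,-0.13,0,0,0,0.6]

```text
time_s: 20.6
eef_pos: [0.5954, 0.0278, 0.3056]
eef_rot: [0.0, 0.672, 0.74, -0.0]
wrist_force: [-0.7, 0.0, -0.2]
opening: 0.6
grasp_force: 0.0
```

```bash
python3 - <<'E'
from bench import ctrl
from h import *
o=ctrl.get_obs();im=ctrl.camera('wrist');c=cam(ctrl,'wrist',o)
h=cv2.cvtColor(im,cv2.COLOR_RGB2HSV);m=((h[...,0]<5)|(h[...,0]>175))&(h[...,1]>200)&(h[...,2]>120)
n,l,s,cc=cv2.connectedComponentsWithStats(m.astype(np.uint8));i=1+s[1:,4].argmax();w=ray(c,*cc[i],.12)
t=np.radians(5.45);Rb=np.array([[np.cos(t),-np.sin(t)],[np.sin(t),np.cos(t)]])
print('knob box',Rb.T@(w[:2]-[.6135,.0355]),s[i]);go(ctrl,*o['eef_pos'],95)
E
```

```text
knob box [-0.01915248 -0.00696568] [248 184  22  22 361]
t 20.65 at [0.5949 0.0279 0.3044] yaw 95.5 open 0.599 F [-0.5 -0.3 -0.1]
shift [-0.0001  0.0005 -0.0012] turn [-0.0021 -0.0004  0.0086]
```

```bash
python3 -c "
from bench import ctrl
print(ctrl.hand_in())"
```

```text
the job is handed in; nothing more can be done
None
```

The mandrel is shut in the strongbox, the bolt is slid home to the keeper's end and released, and the job was handed in at about 20.7 s; the judge's result was not reported back.

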